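Sort the workholding hardware into its trays

TASK

Clear the loose hardware off the workshop bench into the parts trays: the two steel nuts into the blue tray and the two brass bushings into the red tray, one to a bay, and the black knob into the yellow tray. Set each one down on the tray's floor standing upright, as it stands now, and never let it drop from a height. Leave the marker pen and the orange scraper lying where they are.

Things in the scene. Friction and masses are not known exactly. Their poses are not given: they have to be found in the camera images.
- nut_a_c (a point): A loose tall steel hexagon nut, bright grey with a dark hole in its top, 36 mm across flats (41.6 mm across corners), 36 mm tall, about 0.2 kg. Stands upright on the bench at the start. Point: on its axis, half-way up (18 mm above its underside); z along its axis, up; x is square to one pair of flats (the other pairs are 60 and 120 degrees round). The two nuts are alike
- nut_b_c (a point): A second loose tall steel hexagon nut, bright grey with a dark hole in its top, 36 mm across flats (41.6 mm across corners), 36 mm tall, about 0.2 kg. Stands upright on the bench at the start. Point: on its axis, half-way up (18 mm above its underside); z along its axis, up; x is square to one pair of flats (the other pairs are 60 and 120 degrees round). The two nuts are alike
- bush_a_c (a point): A loose yellow brass bushing: a plain round tube, 34 mm outside, 22 mm bore right through, 36 mm tall, about 0.15 kg. Stands upright on the bench at the start. Point: on its axis, half-way up (18 mm above its underside); z along its axis, up. The two bushings are alike
- bush_b_c (a point): A second loose yellow brass bushing: a plain round tube, 34 mm outside, 22 mm bore right through, 36 mm tall, about 0.15 kg. Stands upright on the bench at the start. Point: on its axis, half-way up (18 mm above its underside); z along its axis, up. The two bushings are alike
- knob_c (a point): The loose black plastic clamping knob: round ribbed head 38 to 41 mm across, from 12 to 36 mm above its underside, on a steel foot 32 mm across and 12 mm tall; 36 mm tall in all, about 0.08 kg. Stands upright on the bench at the start. Point: on its axis, half-way up (18 mm above its underside); z along its axis, up
- tray_blue: Blue parts tray, for the nuts; fixed to the bench and does not move. Sheet-metal, 4 mm walls and floor, rim 18 mm above the bench, inner floor 4 mm above it. 118 mm along its x, 132 mm along its y. A divider wall (4 mm thick, top 16 mm above the bench) parallel to its x splits it into two bays side by side, each 60 mm (y) by 110 mm (x) inside, centred 32 mm either side of the origin along y. Origin: centre of the underside, z up
- tray_red: Red parts tray, for the bushings; fixed to the bench and does not move. Sheet-metal, 4 mm walls and floor, rim 18 mm above the bench, inner floor 4 mm above it. 118 mm along its x, 132 mm along its y. A divider wall (4 mm thick, top 16 mm above the bench) parallel to its x splits it into two bays side by side, each 60 mm (y) by 110 mm (x) inside, centred 32 mm either side of the origin along y. Origin: centre of the underside, z up
- tray_yellow: Yellow parts tray, for the knob; fixed to the bench and does not move. Sheet-metal, 4 mm walls and floor, rim 18 mm above the bench, inner floor 4 mm above it. 118 mm along its x, 92 mm along its y, a single bay 110 by 84 mm inside with no divider. Origin: centre of the underside, z up
- marker_c (a point): White marker pen with a black cap lying loose between two trays, 136 mm long, 12 mm thick; not to be moved. Point: its middle, 6 mm above the bench; x along it, towards the cap
- scraper_c (a point): Deburring scraper with an orange handle lying loose between two trays, 160 mm long in all, handle 100 mm long (point's x from -80 to +20 mm), 18 mm thick, then a thin steel blade; not to be moved. Point: 9 mm above the bench; x along it, towards the blade

How it is judged:
By the outcome, as a careful person would: the job done as asked, in the order asked, and still so for the second after the job is handed in, with the robot touching nothing.
It also fails if it takes over 112 s, if anything falls off the work surface, if the arm or the gripper's body presses on something with over 40 N, if the wrist force passes 120 N, or if a joint passes its speed limit or range.

ROBOT

A 6-joint arm with a two-finger parallel gripper is mounted at the origin on the work surface. World frame = base frame: x ahead of the robot, y to its left, z up, the work surface at z = 0. Lengths are in m, angles in rad, forces in N, time in s.
With the tool pointing down it reaches from about 0.35 to 0.725 m from the base axis. Payload 6 kg.
Tool frame: the origin (TCP) lies at the very end of the fingers, on their centre line; the grasp point (between the pads) lies manip.grip_point_offset behind it (manip.grip_point_offset is the distance from the TCP to the grasp point, in m); z points along the fingers, y is the line along which they close (so a half turn about z gives the same grasp; the last joint's range is limited). The gripper opens to 85 mm and grips with 20 to 120 N. Pads are 22 mm wide; open, the fingers measure 114 mm over their backs; the gripper's body (76 mm by 85 mm) begins 54 mm behind the grasp point. The pads swing forward as they close: fully open they stand 13 mm farther back than shut.
Start: joints at [1.524, 0.04, 0.085, 0, -1.615, -0.334], TCP at [0.223, 0.557, 0.231] pointing down, gripper open.
Joint ranges: [-2.56, 2.56], [-1.29, 2.01], [-1.08, 1.49], [-3.29, 1.98], [-2.81, -0.18], [-2.99, 2.99]. Speed limits (rad/s): [2.57, 2.57, 3.01, 3.14, 3.14, 3.14].

INTERFACE

Orientations are given as a 3x3 rotation matrix whose columns are the frame's x, y, z axes.
In Python, from plant import manip gives the robot as it stands.
- The arm moves only by the tool step_arm, never from a script. Its arguments are lists of equal length, an entry for each row: "grip": the opening, from 0 (shut) to 1 (fully open); "travel": the shift along the tool's x, y, z normalised to -1 to 1, where 1 is 100 mm, a list of three; "turn": the turn about the tool's z normalised to -1 to 1, where 1 is 360 degrees. A call has 1 to 12 rows; each row shifts and turns the commanded pose from where the row before left it, along the tool's axes as they then stand; what a row does not reach is not made up. A row lasts 1/8 s, in which the tool goes at most 62.5 mm and 10.7 degrees, less where a joint would pass 70% of its speed; a pose out of reach is approached as far as the arm can. A call with a number of a shift or a turn outside -1 to 1 is refused whole. A call with a gripper value outside its range is refused whole. The fingers move at their own pace and stop on an object; the grip force is fixed at half the most. Time passes only in rows, so rows that do not move let the fingers close. It gives the time, the measured TCP pose, the force, the opening and the grip force at its end, in the units of the state.
- manip.get_state(): the state, without advancing time (a new reading comes with each control period).
- manip.capture(name): name is "scene" or "top"; returns a dict with "pixels" (480x640x3 uint8, red, green, blue), "range_z" (480x640 float32, m along the optical axis (not along the pixel's ray), 0 where there is no reading), "fovy" (degrees; the focal length in pixels is half the picture's height over the tangent of half this angle, whatever the lens; pixels are square), "cx", "cy" (the principal point, pixels), "D" ([k1, k2, p1, p2, k3] as OpenCV has them; the pictures are not rectified), "camera_from_world" (4x4, takes a point from world to camera coordinates). Camera axes: x right, y down, z forward; pixel columns grow to the right and rows downward; lengths in m; the calibration is good to about 2 mm. A picture is of the moment at which its call begins.
- manip.hand_in(): hands the job in; it is judged then, once.
The state is a dict: "t": time; "q": joint angles; "qd": joint speeds; "tau": joint torques, N m; "tool_pos": TCP position; "eef_rot": TCP orientation; "wrist_force": force on the tool from outside, world axes, zero at the start; "ft_torque": the same for the moment, N m; "gripper_width": finger opening in m; "finger_force": force on a finger pad.
Only numpy, scipy, OpenCV 4.12 (cv2) and the standard library are available. Lean on these libraries where they do the work, as an engineer would, in place of code of your own. Each camera call takes 0.05 s, during which the arm holds its last target. There are 200 camera calls.

## Working session

There is one attempt and no reset: what is moved stays moved. The work goes in short steps, Python scripts to look and compute and a tool call to move; the robot and the scene stay as the last step left them, time stands still between calls to the robot, and variables do not carry over. Pictures are saved under pics/ and viewed, at most 14 in all, crops included, and the job is handed in when it is done.

Besides the shell and the picture viewer there is one more tool, called after "Call:" as a command line: name --pt "numbers of a row" for each row, then --argument value for the rest. step_arm: Moves the arm, as the interface text tells. Its arguments: {"type":"object","properties":{"grip":{"type":"array","items":{"type":"number"}},"travel":{"type":"array","items":{"type":"array","items":{"type":"number"}}},"turn":{"type":"array","items":{"type":"number"}}},"required":["grip","travel","turn"]}

```bash
ls; mkdir -p pics
python3 - <<'E'
from plant import manip
import cv2,numpy as np,pickle
s=manip.get_state();print({k:np.round(v,3) for k,v in s.items()},manip.grip_point_offset)
for n in("top","scene"):
    c=manip.capture(n);pickle.dump(c,open(n+'.pkl','wb'));cv2.imwrite(f'pics/{n}0.png',c['pixels'][:,:,::-1])
    print(n,c['fovy'],c['cx'],c['cy'],c['D'],np.round(c['camera_from_world'],3))
E
```

```text
pics
{'t': np.float64(0.0), 'q': array([ 1.524,  0.041,  0.084, -0.   , -1.616, -0.334]), 'qd': array([ 0.002, -0.001,  0.   , -0.   ,  0.001, -0.002]), 'tau': array([ 0.0000e+00, -3.6820e+01,  3.4741e+01,  6.9320e+00, -5.0000e-03,
        0.0000e+00]), 'tool_pos': array([0.223, 0.557, 0.23 ]), 'eef_rot': array([[ 0.928, -0.372, -0.001],
       [-0.372, -0.928, -0.002],
       [ 0.   ,  0.002, -1.   ]]), 'wrist_force': array([-1.093, -0.04 , -0.71 ]), 'ft_torque': array([-0.012,  0.003, -0.001]), 'finger_force': np.float64(0.0), 'gripper_width': np.float64(0.086)} 0.0187
top 56.55267029051919 319.0833978818181 243.46963980731954 [-0.00357188  0.          0.          0.          0.        ] [[-0.019 -1.    -0.019  0.024]
 [-0.999  0.019 -0.032  0.489]
 [ 0.033  0.018 -0.999  0.761]
 [ 0.     0.     0.     1.   ]]
scene 44.72392106207394 321.9986635405072 239.14463894385938 [-0.00338603  0.          0.          0.          0.        ] [[-0.51   0.86   0.009  0.247]
 [ 0.713  0.428 -0.556 -0.343]
 [-0.482 -0.277 -0.831  1.394]
 [ 0.     0.     0.     1.   ]]
```

View pics/top0.png

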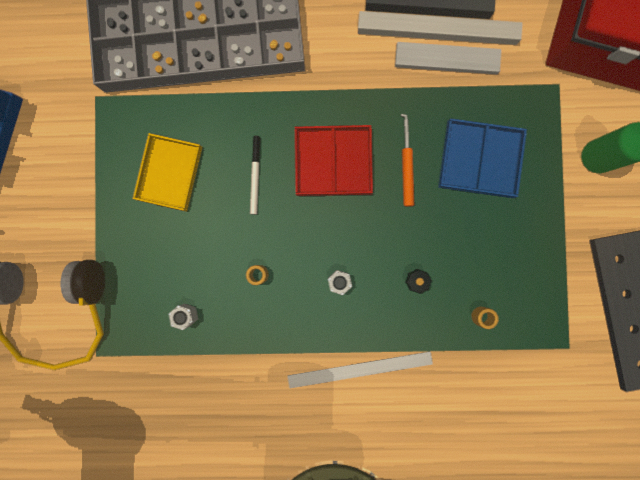

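View pics/scene0.png

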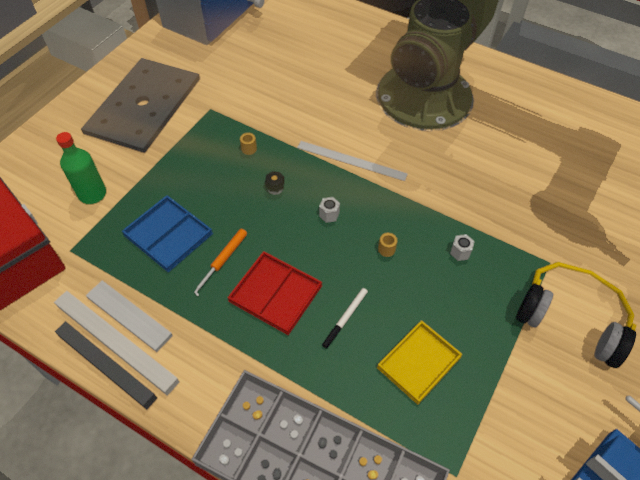

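The top view shows the nuts at about (340,283) and (181,318), the bushings at (257,275) and (487,319), and the knob at (419,281). The trays are yellow (168,172), red (334,160) and blue (483,158), with the pen at (255,175) and the scraper at (407,160). The scene view shows the same layout.

```bash
cat > h.py <<'E'
import numpy as np,cv2,pickle
def K(c):
    f=240/np.tan(np.radians(c['fovy']/2));return np.array([[f,0,c['cx']],[0,f,c['cy']],[0,0,1]])
def cast(c,uv,z):
    n=cv2.undistortPoints(np.float64(uv).reshape(-1,1,2),K(c),np.float64(c['D']))[:,0]
    M=c['camera_from_world'];R=M[:3,:3];o=-R.T@M[:3,3];d=np.c_[n,np.ones(len(n))]@R
    return (o+d*((z-o[2])/d[:,2])[:,None])[:,:2]
def xyz(c):
    v,u=np.mgrid[:480,:640];n=cv2.undistortPoints(np.stack([u,v],-1).reshape(-1,1,2).astype(float),K(c),np.float64(c['D']))[:,0]
    M=c['camera_from_world'];P=np.c_[n,np.ones(len(n))]*c['range_z'].reshape(-1,1)
    return ((P-M[:3,3])@M[:3,:3]).reshape(480,640,3)
def proj(c,P):
    M=c['camera_from_world'];return cv2.projectPoints(np.float64(P).reshape(-1,1,3),cv2.Rodrigues(M[:3,:3])[0],M[:3,3],K(c),np.float64(c['D']))[0][:,0]
def tops(c,lo=.029,hi=.043):
    W=xyz(c);m=((W[...,2]>lo)&(W[...,2]<hi)&(W[...,0]>.3)&(W[...,0]<.75)&(abs(W[...,1])<.42)).astype(np.uint8)
    out=[]
    for q in cv2.findContours(m,cv2.RETR_EXTERNAL,cv2.CHAIN_APPROX_NONE)[0]:
        if cv2.contourArea(q)<60: continue
        p=cast(c,q[:,0].astype(float),.036);h=cv2.convexHull(p.astype(np.float32))
        mm=cv2.moments(h);ctr=np.array([mm['m10'],mm['m01']])/mm['m00'] if mm['m00'] else p.mean(0)
        d=p-ctr;r=np.hypot(*d.T);th=np.arctan2(d[:,1],d[:,0])
        ph=np.degrees(np.angle((( r-r.mean())*np.exp(6j*th)).sum()))/6 # corner dir
        f=np.zeros_like(m);cv2.drawContours(f,[q],-1,1,-1)
        out.append((ctr,2*r.mean(),ph,np.median(W[f*m>0][:,2]),q[:,0].mean(0)))
    return out
E
python3 - <<'E'
from h import *
for n in("top","scene"):
    c=pickle.load(open(n+'.pkl','rb'));W=xyz(c);print(n,'mat z',np.median(W[250:300,300:330,2]))
    for o in tops(c):print(*[np.round(x,4) for x in o])
    hsv=cv2.cvtColor(c['pixels'],cv2.COLOR_RGB2HSV)
    for k,(a,b) in dict(blue=((100,120,60),(120,255,255)),red=((172,150,60),(180,255,255)),red2=((0,190,60),(4,255,255)),yel=((20,150,80),(30,255,255)),orange=((5,200,120),(16,255,255))).items():
        m=cv2.inRange(hsv,a,b)
        m[(abs(W[...,1])>.45)|(W[...,0]<.45)|(W[...,0]>.78)]=0
        m=cv2.morphologyEx(m,cv2.MORPH_CLOSE,np.ones((5,5)))
        q=max(cv2.findContours(m,cv2.RETR_EXTERNAL,cv2.CHAIN_APPROX_NONE)[0],key=cv2.contourArea,default=None)
        if q is None: continue
        r=cv2.minAreaRect((cast(c,q[:,0].astype(float),.018)*1000).astype(np.float32));print(k,np.round(r[0],1),np.round(r[1],1),round(r[2],1))
E
```

```text
top mat z -0.0005123510888456833
[ 0.3603 -0.2587] 0.0327 -17.8357 0.0343 [486.7797 318.3051]
[0.3703 0.2466] 0.0371 10.9126 0.0346 [180.697  317.1061]
[ 0.4237 -0.0188] 0.0363 12.5147 0.0346 [340.0308 282.2154]
[ 0.4233 -0.1498] 0.0372 19.5547 0.0345 [419.1471 281.1029]
[0.4387 0.1199] 0.0322 28.949 0.0343 [256.0357 274.8036]
[0.4208 0.3927] 0.0527 -1.3144 0.035 [ 94.5878 288.8244]
blue [ 629.5 -266.1] [133.9 120.4] 80.7
red [ 801.5 -474.5] [15.5 12.6] 67.4
red2 [631.8 -12.3] [130.1 118. ] 89.8
yel [617.8 273.8] [ 97.5 118.3] 75.9
orange [ 600.3 -138.5] [97.9 16.1] 0.7
scene mat z 0.0013448449021105375
[0.3737 0.247 ] 0.0387 11.7063 0.0356 [462.2459 244.1475]
[0.4419 0.1204] 0.0344 -25.9133 0.0347 [387.3404 240.8085]
[ 0.4267 -0.019 ] 0.0384 9.8663 0.0357 [328.3462 205.6346]
[ 0.4265 -0.1478] 0.0388 13.4914 0.035 [274.3922 179.6667]
[ 0.3626 -0.2591] 0.0345 23.8478 0.0341 [247.7561 139.2439]
blue [ 634.2 -264.8] [141.5 121.4] 80.6
red [693.3 -47.7] [2.  5.4] 30.9
red2 [636.3 -10.9] [134.3 121.9] 89.9
yel [622.  276.2] [ 94.1 124.3] 75.9
orange [ 603.6 -137.6] [100.7  18.3] 0.3
```

```bash
cat > go.py <<'E'
# usage: go.py x y z [a_deg]: turn needed, and tool-axis shift (units of 100 mm) after that turn
import sys,numpy as np
from plant import manip
s=manip.get_state();R=s['eef_rot'];a=np.degrees(np.arctan2(R[1,0],R[0,0]))
t=np.array(sys.argv[1:4],float);A=float(sys.argv[4]) if len(sys.argv)>4 else a
r=np.radians(A);d=t-s['tool_pos']
T=np.array([np.cos(r)*d[0]+np.sin(r)*d[1],np.sin(r)*d[0]-np.cos(r)*d[1],-d[2]])*10
print('t',s['t'].round(2),'pos',s['tool_pos'].round(4),'a',a.round(1),'w',s['gripper_width'].round(4),'turn',round(((a-A+180)%360-180)/360,4),'shift',T.round(3),'F',s['wrist_force'].round(1))
E
python3 go.py 0.372 0.247 0.12 -109; python3 go.py 0.372 0.247 0.004 -109
```

```text
Traceback (most recent call last):
  File "go.py", line 8, in <module>
    print('t',s['t'].round(2),'pos',s['tool_pos'].round(4),'a',a.round(1),'w',s['gripper_width'].round(4),'turn',round(((a-A+180)%360-180)/360,4),'shift',T.round(3),'F',s['wrist_force'].round(1))
              ^^^^^^^^^^^^
AttributeError: 'float' object has no attribute 'round'
Traceback (most recent call last):
  File "go.py", line 8, in <module>
    print('t',s['t'].round(2),'pos',s['tool_pos'].round(4),'a',a.round(1),'w',s['gripper_width'].round(4),'turn',round(((a-A+180)%360-180)/360,4),'shift',T.round(3),'F',s['wrist_force'].round(1))
              ^^^^^^^^^^^^
AttributeError: 'float' object has no attribute 'round'
```

```bash
sed -i "s/s\['t'\].round(2)/round(float(s['t']),2)/;s/s\['gripper_width'\].round(4)/round(float(s['gripper_width']),4)/" go.py
python3 go.py 0.372 0.247 0.12 -109
```

```text
t 0.1 pos [0.2228 0.5568 0.2304] a -21.8 w 0.0853 turn 0.2422 shift [ 2.443 -2.419  1.104] F [ 0.5  0.3 -0. ]
```

Call:
step_arm --grip '[1, 1, 1, 1, 1, 1, 1, 1, 1, 1]' --pt "0 0 0" --pt "0 0 0" --pt "0 0 0" --pt "0 0 0" --pt "0 0 0" --pt "0 0 0" --pt "0 0 0" --pt "0 0 0" --pt "0 0 0" --pt "0 0 0" --turn '[0.027, 0.027, 0.027, 0.027, 0.027, 0.027, 0.027, 0.027, 0.027, 0]'

```text
t: 1.35
tool_pos: [0.2229, 0.5569, 0.2307]
eef_rot: [[-0.329, -0.944, -0.0], [-0.944, 0.329, -0.001], [0.001, -0.0, -1.0]]
wrist_force: [0.5, 0.5, -0.3]
gripper_width: 0.0856
finger_force: 0.0
```

```bash
python3 go.py 0.372 0.247 0.12
```

```text
t 1.35 pos [0.2229 0.5569 0.2307] a -109.2 w 0.0856 turn 0.0 shift [ 2.435 -2.428  1.107] F [ 0.5  0.5 -0.3]
```

Call:
step_arm --grip '[1, 1, 1, 1, 1, 1, 1, 1, 1, 1]' --pt "0.304 -0.304 0.138" --pt "0.304 -0.304 0.138" --pt "0.304 -0.304 0.138" --pt "0.304 -0.304 0.138" --pt "0.304 -0.304 0.138" --pt "0.304 -0.304 0.138" --pt "0.304 -0.304 0.138" --pt "0.304 -0.304 0.138" --pt "0 0 0" --pt "0 0 0" --turn '[0, 0, 0, 0, 0, 0, 0, 0, 0, 0]'

```text
t: 2.6
tool_pos: [0.3722, 0.2473, 0.1211]
eef_rot: [[-0.329, -0.944, 0.0], [-0.944, 0.329, 0.0], [-0.0, -0.0, -1.0]]
wrist_force: [-0.1, 0.4, 1.2]
gripper_width: 0.0856
finger_force: 0.0
```

```bash
python3 go.py 0.372 0.247 0.004
python3 - <<'E'
from plant import manip
import cv2
cv2.imwrite('pics/s1.png',cv2.resize(manip.capture('scene')['pixels'][100:340,320:640,::-1],(640,480)))
E
```

```text
t 2.6 pos [0.3722 0.2473 0.1211] a -109.2 w 0.0856 turn 0.0 shift [3.000e-03 1.000e-03 1.171e+00] F [-0.1  0.4  1.2]
```

View pics/s1.png

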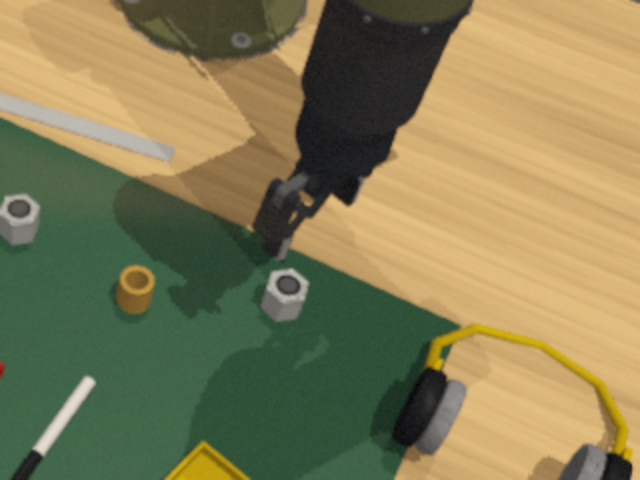

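The gripper hangs above the nut, which is at about (287,290) in the crop. Nothing else is near it, so I'm descending.

Call:
step_arm --grip '[1, 1, 1, 1, 1, 1, 0, 0, 0, 0, 0, 0]' --pt "0 0 0.3" --pt "0 0 0.3" --pt "0 0 0.3" --pt "0 0 0.2" --pt "0 0 0.07" --pt "0 0 0" --pt "0 0 0" --pt "0 0 0" --pt "0 0 0" --pt "0 0 0" --pt "0 0 0" --pt "0 0 0" --turn '[0, 0, 0, 0, 0, 0, 0, 0, 0, 0, 0, 0]'

```text
t: 4.15
tool_pos: [0.3725, 0.2475, 0.0046]
eef_rot: [[-0.33, -0.944, 0.001], [-0.944, 0.33, 0.001], [-0.001, -0.001, -1.0]]
wrist_force: [-1.9, 1.3, 4.9]
gripper_width: 0.0354
finger_force: 61.1
```

Call:
step_arm --grip '[0, 0, 0, 0, 0]' --pt "0 0 0" --pt "0 0 0" --pt "0 0 0" --pt "0 0 0" --pt "0 0 0" --turn '[0, 0, 0, 0, 0]'

```text
t: 4.78
tool_pos: [0.3725, 0.2475, 0.0047]
eef_rot: [[-0.33, -0.944, 0.001], [-0.944, 0.33, 0.001], [-0.001, -0.001, -1.0]]
wrist_force: [-2.0, 1.6, 5.7]
gripper_width: 0.0351
finger_force: 61.1
```

```bash
python3 go.py 0.372 0.247 0.08; python3 go.py 0.626 -0.297 0.08 -99
```

```text
t 4.78 pos [0.3725 0.2475 0.0047] a -109.3 w 0.0351 turn 0.0 shift [ 0.006  0.003 -0.753] F [-2.   1.6  5.7]
t 4.78 pos [0.3725 0.2475 0.0047] a -109.3 w 0.0351 turn -0.0286 shift [ 4.981 -3.356 -0.753] F [-2.   1.6  5.7]
```

Call:
step_arm --grip '[0, 0, 0, 0, 0, 0, 0, 0, 0, 0, 0, 0]' --pt "0 0 -0.2" --pt "0 0 -0.35" --pt "0 0 -0.35" --pt "0 0 0" --pt "0.383 -0.258 0" --pt "0.383 -0.258 0" --pt "0.383 -0.258 0" --pt "0.383 -0.258 0" --pt "0.383 -0.258 0" --pt "0.383 -0.258 0" --pt "0.383 -0.258 0" --pt "0.383 -0.258 0" --turn '[0, 0, 0, -0.0285, 0, 0, 0, 0, 0, 0, 0, 0]'

```text
t: 6.28
tool_pos: [0.5276, -0.0895, 0.0927]
eef_rot: [[-0.157, -0.988, -0.002], [-0.988, 0.157, 0.0], [0.0, 0.002, -1.0]]
wrist_force: [0.7, 0.1, -0.7]
gripper_width: 0.0353
finger_force: 60.4
```

Call:
step_arm --grip '[0, 0, 0, 0, 0, 0, 0]' --pt "0.383 -0.258 0" --pt "0.383 -0.258 0" --pt "0.383 -0.258 0" --pt "0.383 -0.258 0" --pt "0.383 -0.258 0" --pt "0 0 0" --pt "0 0 0" --turn '[0, 0, 0, 0, 0, 0, 0]'

```text
t: 7.15
tool_pos: [0.6244, -0.2972, 0.0923]
eef_rot: [[-0.158, -0.987, -0.002], [-0.987, 0.158, 0.001], [-0.0, 0.003, -1.0]]
wrist_force: [-0.3, 0.4, -1.6]
gripper_width: 0.0352
finger_force: 60.6
```

```bash
python3 go.py 0.626 -0.297 0.0085
python3 - <<'E'
from plant import manip
import cv2
cv2.imwrite('pics/s2.png',cv2.resize(manip.capture('scene')['pixels'][80:320,20:340,::-1],(640,480)))
E
```

```text
t 7.15 pos [ 0.6244 -0.2972  0.0923] a -99.1 w 0.0352 turn 0.0 shift [-0.004 -0.015  0.838] F [-0.3  0.4 -1.6]
```

View pics/s2.png

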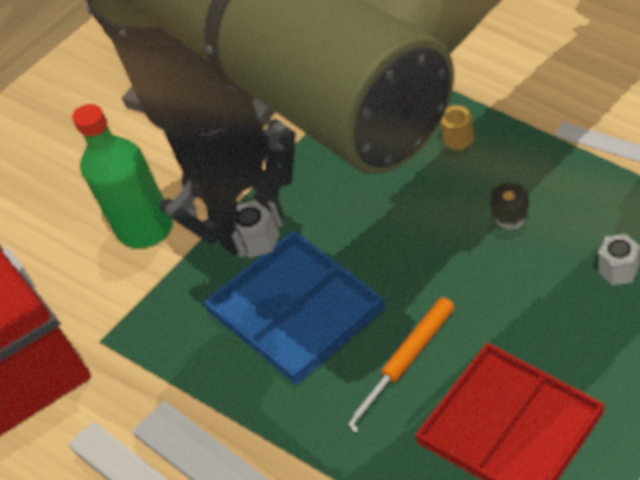

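The nut is held upright at about (252,228) in the crop, above the blue tray's far bay.

Call:
step_arm --grip '[0, 0, 0, 0, 0, 0, 0]' --pt "0 -0.015 0.25" --pt "0 0 0.25" --pt "0 0 0.2" --pt "0 0 0.1" --pt "0 0 0.03" --pt "0 0 0" --pt "0 0 0" --turn '[0, 0, 0, 0, 0, 0, 0]'

```text
t: 8.07
tool_pos: [0.6272, -0.2978, 0.012]
eef_rot: [[-0.157, -0.988, 0.002], [-0.988, 0.157, -0.001], [0.0, -0.002, -1.0]]
wrist_force: [-0.4, -0.2, -1.8]
gripper_width: 0.035
finger_force: 60.7
```

```bash
python3 go.py 0.626 -0.297 0.0087
python3 - <<'E'
from plant import manip
import cv2
cv2.imwrite('pics/s3.png',cv2.resize(manip.capture('scene')['pixels'][120:280,80:293,::-1],(640,480)))
E
```

```text
t 8.07 pos [ 0.6272 -0.2978  0.012 ] a -99.0 w 0.035 turn 0.0 shift [-0.006  0.013  0.033] F [-0.4 -0.2 -1.8]
```

View pics/s3.png

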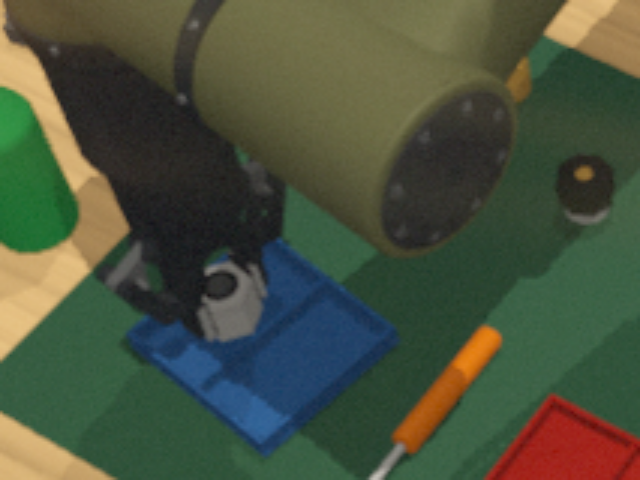

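The nut is in the far bay, well clear of the divider. I'll lower it gently and release.

Call:
step_arm --grip '[0, 0, 0, 0, 0]' --pt "0 0 0.01" --pt "0 0 0.01" --pt "0 0 0.01" --pt "0 0 0" --pt "0 0 0" --turn '[0, 0, 0, 0, 0]'

```text
t: 8.75
tool_pos: [0.6268, -0.2977, 0.0087]
eef_rot: [[-0.157, -0.988, 0.0], [-0.988, 0.157, -0.0], [0.0, -0.0, -1.0]]
wrist_force: [-2.6, 0.8, 4.1]
gripper_width: 0.0347
finger_force: 61.3
```

Call:
step_arm --grip '[0.65, 0.65, 0.65, 0.65, 0.65, 0.65, 0.65, 0.65, 0.65, 0.65, 1, 1]' --pt "0 0 0" --pt "0 0 0" --pt "0 0 0" --pt "0 0 0" --pt "0 0 0" --pt "0 0 -0.1" --pt "0 0 -0.3" --pt "0 0 -0.35" --pt "0 0 -0.35" --pt "0 0 0" --pt "0 0 0" --pt "0 0 0" --turn '[0, 0, 0, 0, 0, 0, 0, 0, 0, 0.0285, 0, 0]'

```text
t: 10.25
tool_pos: [0.6264, -0.2975, 0.1175]
eef_rot: [[-0.327, -0.945, -0.001], [-0.945, 0.327, 0.0], [0.0, 0.001, -1.0]]
wrist_force: [-0.2, 0.2, 0.0]
gripper_width: 0.0852
finger_force: 0.0
```

```bash
python3 go.py 0.425 -0.019 0.08
```

```text
t 10.25 pos [ 0.6264 -0.2975  0.1175] a -109.1 w 0.0852 turn 0.0 shift [-1.972  2.814  0.375] F [-0.2  0.2  0. ]
```

Call:
step_arm --grip '[1, 1, 1, 1, 1, 1, 1, 1, 1, 1]' --pt "-0.282 0.402 0" --pt "-0.282 0.402 0" --pt "-0.282 0.402 0" --pt "-0.282 0.402 0" --pt "-0.282 0.402 0" --pt "-0.282 0.402 0" --pt "-0.28 0.402 0" --pt "0 0 0.37" --pt "0 0 0" --pt "0 0 0" --turn '[0, 0, 0, 0, 0, 0, 0, 0, 0, 0]'

```text
t: 11.5
tool_pos: [0.4267, -0.0189, 0.082]
eef_rot: [[-0.33, -0.944, 0.001], [-0.944, 0.33, -0.001], [0.001, -0.001, -1.0]]
wrist_force: [0.5, 0.2, 0.3]
gripper_width: 0.0852
finger_force: 0.0
```

```bash
python3 go.py 0.425 -0.019 0.0045
python3 - <<'E'
from plant import manip
import cv2
cv2.imwrite('pics/s4.png',cv2.resize(manip.capture('scene')['pixels'][80:320,80:400,::-1],(640,480)))
E
```

```text
t 11.5 pos [ 0.4267 -0.0189  0.082 ] a -109.3 w 0.0852 turn 0.0 shift [0.006 0.016 0.775] F [0.5 0.2 0.3]
```

View pics/s4.png

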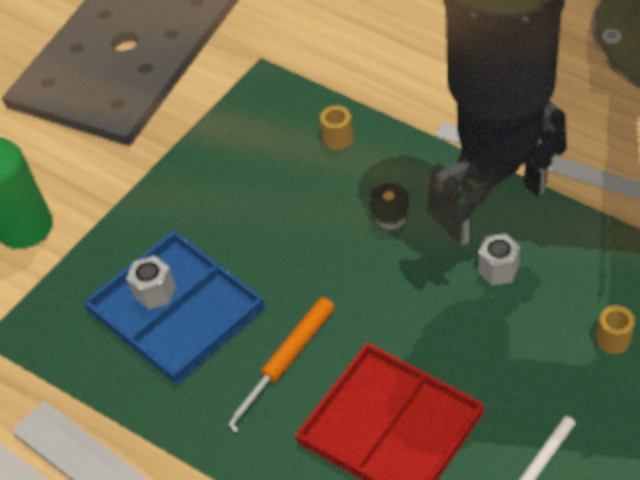

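The first nut stands upright in the far blue bay (crop 150,282). The gripper is above the second nut (498,258).

Call:
step_arm --grip '[1, 1, 1, 1, 1, 0, 0, 0, 0, 0, 0, 0]' --pt "0 0.015 0.25" --pt "0 0 0.25" --pt "0 0 0.2" --pt "0 0 0.07" --pt "0 0 0" --pt "0 0 0" --pt "0 0 0" --pt "0 0 0" --pt "0 0 0" --pt "0 0 0" --pt "0 0 0" --pt "0 0 0" --turn '[0, 0, 0, 0, 0, 0, 0, 0, 0, 0, 0, 0]'

```text
t: 13.05
tool_pos: [0.4252, -0.0178, 0.0046]
eef_rot: [[-0.33, -0.944, 0.001], [-0.944, 0.33, 0.0], [-0.0, -0.001, -1.0]]
wrist_force: [-1.9, 1.0, 5.0]
gripper_width: 0.0352
finger_force: 61.2
```

```bash
python3 go.py 0.636 -0.234 0.105 -99
```

```text
t 13.05 pos [ 0.4252 -0.0178  0.0046] a -109.3 w 0.0352 turn -0.0286 shift [ 1.806 -2.42  -1.004] F [-1.9  1.   5. ]
```

Call:
step_arm --grip '[0, 0, 0, 0, 0, 0, 0, 0, 0, 0, 0, 0]' --pt "0 0 -0.2" --pt "0 0 -0.4" --pt "0 0 -0.4" --pt "0 0 0" --pt "0 0 0" --pt "0.301 -0.403 0" --pt "0.301 -0.403 0" --pt "0.301 -0.403 0" --pt "0.301 -0.403 0" --pt "0.301 -0.403 0" --pt "0.301 -0.403 0" --pt "0 0 0" --turn '[0, 0, 0, -0.0286, 0, 0, 0, 0, 0, 0, 0, 0]'

```text
t: 14.55
tool_pos: [0.6349, -0.2362, 0.0984]
eef_rot: [[-0.163, -0.987, -0.008], [-0.987, 0.163, 0.001], [0.0, 0.008, -1.0]]
wrist_force: [0.1, -0.1, -2.2]
gripper_width: 0.035
finger_force: 61.0
```

```bash
python3 go.py 0.636 -0.234 0.0085
```

```text
t 14.55 pos [ 0.6349 -0.2362  0.0984] a -99.4 w 0.035 turn 0.0 shift [-0.023 -0.007  0.899] F [ 0.1 -0.1 -2.2]
```

Call:
step_arm --grip '[0, 0, 0, 0, 0, 0, 0, 0, 0]' --pt "0 0 0" --pt "0 0 0.25" --pt "0 0 0.25" --pt "0 0 0.2" --pt "0 0 0.12" --pt "0 0 0.05" --pt "0 0 0" --pt "0 0 0" --pt "0 0 0" --turn '[0, 0, 0, 0, 0, 0, 0, 0, 0]'

```text
t: 15.68
tool_pos: [0.6357, -0.2343, 0.0177]
eef_rot: [[-0.157, -0.988, 0.001], [-0.988, 0.157, -0.0], [0.0, -0.001, -1.0]]
wrist_force: [-0.0, 0.2, -2.9]
gripper_width: 0.035
finger_force: 61.2
```

```bash
python3 go.py 0.636 -0.234 0.0085
```

```text
t 15.68 pos [ 0.6357 -0.2343  0.0177] a -99.0 w 0.035 turn 0.0 shift [-0.003 -0.002  0.092] F [-0.   0.2 -2.9]
```

Call:
step_arm --grip '[0, 0, 0, 0, 0, 0, 0]' --pt "0 0 0.04" --pt "0 0 0.02" --pt "0 0 0.01" --pt "0 0 0.01" --pt "0 0 0.01" --pt "0 0 0" --pt "0 0 0" --turn '[0, 0, 0, 0, 0, 0, 0]'

```text
t: 16.55
tool_pos: [0.6355, -0.2342, 0.0087]
eef_rot: [[-0.156, -0.988, 0.0], [-0.988, 0.156, -0.0], [0.0, -0.001, -1.0]]
wrist_force: [-3.3, 1.3, 4.0]
gripper_width: 0.035
finger_force: 61.6
```

Call:
step_arm --grip '[0.65, 0.65, 0.65, 0.65, 0.65, 0.65, 0.65, 0.65, 0.65, 0.65, 1, 1]' --pt "0 0 0" --pt "0 0 0" --pt "0 0 0" --pt "0 0 0" --pt "0 0 0" --pt "0 0 -0.1" --pt "0 0 -0.3" --pt "0 0 -0.35" --pt "0 0 -0.35" --pt "0 0 0" --pt "0 0 0" --pt "0 0 0" --turn '[0, 0, 0, 0, 0, 0, 0, 0, 0, -0.025, 0, 0]'

```text
t: 18.05
tool_pos: [0.6351, -0.2341, 0.1175]
eef_rot: [[-0.003, -1.0, -0.001], [-1.0, 0.003, 0.0], [-0.0, 0.001, -1.0]]
wrist_force: [0.5, -0.3, 0.1]
gripper_width: 0.0851
finger_force: 0.0
```

```bash
python3 go.py 0.3615 -0.259 0.08
```

```text
t 18.05 pos [ 0.6351 -0.2341  0.1175] a -90.2 w 0.0851 turn 0.0 shift [0.257 2.735 0.375] F [ 0.5 -0.3  0.1]
```

Call:
step_arm --grip '[1, 1, 1, 1, 1, 1, 1, 1, 1, 1]' --pt "0.043 0.456 0" --pt "0.043 0.456 0" --pt "0.043 0.456 0" --pt "0.043 0.456 0" --pt "0.043 0.456 0" --pt "0.043 0.456 0" --pt "0 0 0.2" --pt "0 0 0.17" --pt "0 0 0" --pt "0 0 0" --turn '[0, 0, 0, 0, 0, 0, 0, 0, 0, 0]'

```text
t: 19.3
tool_pos: [0.3621, -0.26, 0.0812]
eef_rot: [[-0.0, -1.0, -0.001], [-1.0, 0.0, -0.001], [0.001, 0.001, -1.0]]
wrist_force: [0.3, 0.1, 1.3]
gripper_width: 0.0853
finger_force: 0.0
```

```bash
python3 go.py 0.3615 -0.259 0.0045
python3 - <<'E'
from plant import manip
import cv2
cv2.imwrite('pics/s5.png',cv2.resize(manip.capture('scene')['pixels'][80:320,80:400,::-1],(640,480)))
E
```

```text
t 19.3 pos [ 0.3621 -0.26    0.0812] a -90.0 w 0.0853 turn 0.0 shift [-0.01   0.006  0.767] F [0.3 0.1 1.3]
```

View pics/s5.png

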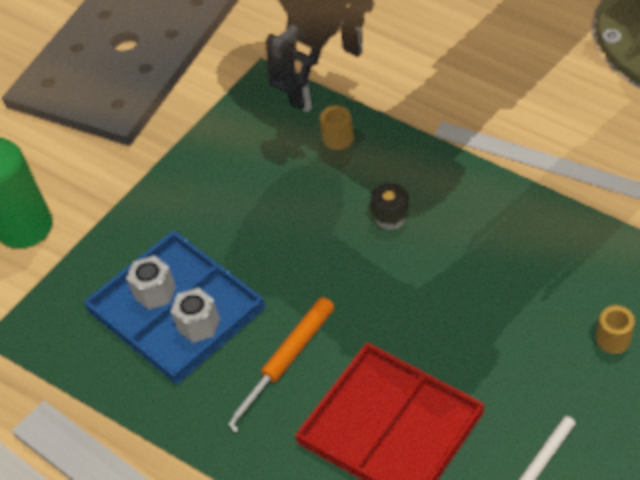

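Both nuts stand upright in the blue tray (150,282 and 195,315 in the crop), one on each side of the divider. The gripper is above the bushing at (336,128).

Call:
step_arm --grip '[1, 1, 1, 1, 1, 0, 0, 0, 0, 0, 0, 0]' --pt "-0.01 0 0.25" --pt "0 0 0.25" --pt "0 0 0.2" --pt "0 0 0.065" --pt "0 0 0" --pt "0 0 0" --pt "0 0 0" --pt "0 0 0" --pt "0 0 0" --pt "0 0 0" --pt "0 0 0" --pt "0 0 0" --turn '[0, 0, 0, 0, 0, 0, 0, 0, 0, 0, 0, 0]'

```text
t: 20.85
tool_pos: [0.3621, -0.2592, 0.0052]
eef_rot: [[0.0, -1.0, 0.001], [-1.0, -0.0, -0.001], [0.001, -0.001, -1.0]]
wrist_force: [-0.7, 0.9, 5.4]
gripper_width: 0.0321
finger_force: 60.0
```

```bash
python3 go.py 0.633 -0.044 0.105
python3 - <<'E'
from h import *
from plant import manip
c=manip.capture('top')
for o in tops(c): print(*[np.round(x,4) for x in o])
E
```

```text
t 20.85 pos [ 0.3621 -0.2592  0.0052] a -90.0 w 0.0321 turn 0.0 shift [-2.152 -2.709 -0.998] F [-0.7  0.9  5.4]
[ 0.4299 -0.1512] 0.0288 -5.603 0.0344 [419.8276 277.5345]
[0.4387 0.1199] 0.0322 24.0823 0.0344 [256.0536 274.8214]
[0.4178 0.3923] 0.0531 -1.1455 0.0352 [ 94.6489 290.3817]
[ 0.6274 -0.2955] 0.0389 21.3259 0.0386 [504.1739 156.1594]
[ 0.6358 -0.2347] 0.0377 21.9272 0.0386 [467.1045 152.0597]
```

Call:
step_arm --grip '[0, 0, 0, 0, 0, 0, 0, 0, 0, 0, 0, 0]' --pt "0 0 -0.2" --pt "0 0 -0.4" --pt "0 0 -0.4" --pt "0 0 0" --pt "-0.307 -0.387 0" --pt "-0.307 -0.387 0" --pt "-0.307 -0.387 0" --pt "-0.307 -0.387 0" --pt "-0.307 -0.387 0" --pt "-0.307 -0.387 0" --pt "-0.307 -0.387 0" --pt "0 0 0" --turn '[0, 0, 0, 0, 0, 0, 0, 0, 0, 0, 0, 0]'

```text
t: 22.4
tool_pos: [0.633, -0.0418, 0.1003]
eef_rot: [[0.002, -1.0, -0.005], [-1.0, -0.002, 0.0], [-0.0, 0.005, -1.0]]
wrist_force: [-0.7, -1.5, -2.1]
gripper_width: 0.0317
finger_force: 60.1
```

Call:
step_arm --grip '[0, 0, 0, 0, 0, 0, 0, 0]' --pt "0 0 0" --pt "0 0 0.25" --pt "0 0 0.25" --pt "0 0 0.2" --pt "0 0 0.12" --pt "0 0 0" --pt "0 0 0" --pt "0 0 0" --turn '[0, 0, 0, 0, 0, 0, 0, 0]'

```text
t: 23.4
tool_pos: [0.6333, -0.044, 0.0236]
eef_rot: [[0.0, -1.0, 0.002], [-1.0, -0.0, 0.0], [-0.0, -0.002, -1.0]]
wrist_force: [0.9, 0.3, -2.2]
gripper_width: 0.0317
finger_force: 60.2
```

```bash
python3 go.py 0.633 -0.044 0.009
python3 - <<'E'
from plant import manip
import cv2
cv2.imwrite('pics/s6.png',cv2.resize(manip.capture('scene')['pixels'][160:340,160:400,::-1],(640,480)))
E
```

```text
t 23.4 pos [ 0.6333 -0.044   0.0236] a -90.0 w 0.0317 turn 0.0 shift [0.    0.003 0.146] F [ 0.9  0.3 -2.2]
```

View pics/s6.png

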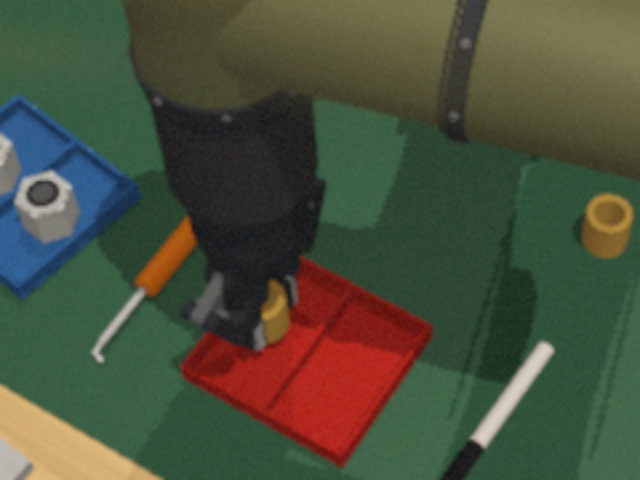

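The bushing is upright (272,315 in the crop) over the red tray's bay nearer the scraper. I'll lower it.

Call:
step_arm --grip '[0, 0, 0, 0, 0, 0, 0, 0, 0]' --pt "0 0 0.06" --pt "0 0 0.04" --pt "0 0 0.01" --pt "0 0 0.01" --pt "0 0 0.01" --pt "0 0 0.01" --pt "0 0 0.01" --pt "0 0 0" --pt "0 0 0" --turn '[0, 0, 0, 0, 0, 0, 0, 0, 0]'

```text
t: 24.58
tool_pos: [0.6329, -0.0441, 0.0092]
eef_rot: [[0.0, -1.0, 0.001], [-1.0, -0.0, -0.0], [0.0, -0.001, -1.0]]
wrist_force: [-5.6, 1.0, 6.9]
gripper_width: 0.0319
finger_force: 61.0
```

Contact with the floor. Release, lift and go on to the other bushing.

Call:
step_arm --grip '[0.65, 0.65, 0.65, 0.65, 0.65, 0.65, 0.65, 0.65, 0.65, 0.65, 1, 1]' --pt "0 0 0" --pt "0 0 0" --pt "0 0 0" --pt "0 0 0" --pt "0 0 0" --pt "0 0 -0.1" --pt "0 0 -0.3" --pt "0 0 -0.35" --pt "0 0 -0.35" --pt "0 0 0" --pt "0 0 0" --pt "0 0 0" --turn '[0, 0, 0, 0, 0, 0, 0, 0, 0, 0, 0, 0]'

```text
t: 26.08
tool_pos: [0.6321, -0.0441, 0.1162]
eef_rot: [[-0.0, -1.0, -0.002], [-1.0, 0.0, -0.0], [0.0, 0.002, -1.0]]
wrist_force: [0.2, 0.5, -0.1]
gripper_width: 0.0854
finger_force: 0.0
```

```bash
python3 go.py 0.440 0.120 0.08
```

```text
t 26.07 pos [ 0.6321 -0.0441  0.1162] a -90.0 w 0.0854 turn 0.0 shift [-1.64   1.921  0.362] F [ 0.2  0.5 -0.1]
```

Call:
step_arm --grip '[1, 1, 1, 1, 1, 1, 1, 1, 1, 1]' --pt "-0.328 0.384 0" --pt "-0.328 0.384 0" --pt "-0.328 0.384 0" --pt "-0.328 0.384 0" --pt "-0.328 0.384 0" --pt "0 0 0.2" --pt "0 0 0.16" --pt "0 0 0" --pt "0 0 0" --pt "0 0 0" --turn '[0, 0, 0, 0, 0, 0, 0, 0, 0, 0]'

```text
t: 27.32
tool_pos: [0.4412, 0.1198, 0.082]
eef_rot: [[-0.001, -1.0, 0.001], [-1.0, 0.001, 0.0], [-0.0, -0.001, -1.0]]
wrist_force: [0.3, 0.2, -0.5]
gripper_width: 0.0856
finger_force: 0.0
```

```bash
python3 go.py 0.440 0.120 0.0045
```

```text
t 27.32 pos [0.4412 0.1198 0.082 ] a -90.1 w 0.0856 turn 0.0 shift [-0.002  0.012  0.775] F [ 0.3  0.2 -0.5]
```

Call:
step_arm --grip '[1, 1, 1, 1, 1, 0, 0, 0, 0, 0, 0, 0]' --pt "0 0.01 0.25" --pt "0 0 0.25" --pt "0 0 0.2" --pt "0 0 0.07" --pt "0 0 0" --pt "0 0 0" --pt "0 0 0" --pt "0 0 0" --pt "0 0 0" --pt "0 0 0" --pt "0 0 0" --pt "0 0 0" --turn '[0, 0, 0, 0, 0, 0, 0, 0, 0, 0, 0, 0]'

```text
t: 28.82
tool_pos: [0.44, 0.1201, 0.0052]
eef_rot: [[0.0, -1.0, 0.001], [-1.0, -0.0, 0.0], [-0.0, -0.001, -1.0]]
wrist_force: [-2.4, -0.4, 5.3]
gripper_width: 0.0329
finger_force: 59.6
```

```bash
python3 go.py 0.633 0.020 0.105
```

```text
t 28.82 pos [0.44   0.1201 0.0052] a -90.0 w 0.0329 turn 0.0 shift [ 1.002 -1.929 -0.998] F [-2.4 -0.4  5.3]
```

Call:
step_arm --grip '[0, 0, 0, 0, 0, 0, 0, 0, 0, 0, 0, 0]' --pt "0 0 -0.2" --pt "0 0 -0.4" --pt "0 0 -0.4" --pt "0 0 0" --pt "0.2 -0.386 0" --pt "0.2 -0.386 0" --pt "0.2 -0.386 0" --pt "0.2 -0.386 0" --pt "0.2 -0.386 0" --pt "0 0 0" --pt "0 0 0" --pt "0 0 0" --turn '[0, 0, 0, 0, 0, 0, 0, 0, 0, 0, 0, 0]'

```text
t: 30.32
tool_pos: [0.632, 0.0205, 0.1042]
eef_rot: [[0.001, -1.0, -0.0], [-1.0, -0.001, 0.0], [-0.0, 0.0, -1.0]]
wrist_force: [0.3, 0.8, -0.8]
gripper_width: 0.0325
finger_force: 60.3
```

Call:
step_arm --grip '[0, 0, 0, 0, 0, 0, 0]' --pt "0 0 0.25" --pt "0 0 0.25" --pt "0 0 0.2" --pt "0 0 0.12" --pt "0 0 0" --pt "0 0 0" --pt "0 0 0" --turn '[0, 0, 0, 0, 0, 0, 0]'

```text
t: 31.2
tool_pos: [0.6333, 0.0201, 0.0236]
eef_rot: [[0.0, -1.0, 0.002], [-1.0, -0.0, 0.0], [-0.0, -0.002, -1.0]]
wrist_force: [-0.6, 0.0, -0.9]
gripper_width: 0.033
finger_force: 60.3
```

```bash
python3 go.py 0.633 0.020 0.009
python3 - <<'E'
from plant import manip
import cv2
cv2.imwrite('pics/s7.png',cv2.resize(manip.capture('scene')['pixels'][160:340,160:400,::-1],(640,480)))
E
```

```text
t 31.2 pos [0.6333 0.0201 0.0236] a -90.0 w 0.033 turn 0.0 shift [0.001 0.003 0.146] F [-0.6  0.  -0.9]
```

View pics/s7.png

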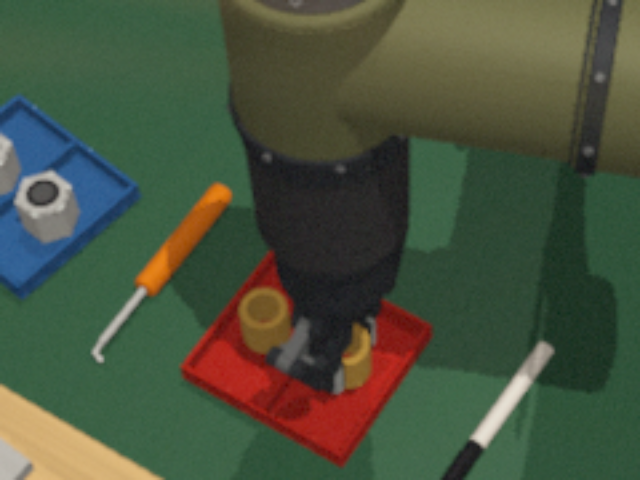

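The first bushing stands upright in its bay (265,320), and the second is held upright over the other bay (353,358).

Call:
step_arm --grip '[0, 0, 0, 0, 0, 0, 0, 0, 0]' --pt "0 0 0.06" --pt "0 0 0.04" --pt "0 0 0.01" --pt "0 0 0.01" --pt "0 0 0.01" --pt "0 0 0.01" --pt "0 0 0.01" --pt "0 0 0" --pt "0 0 0" --turn '[0, 0, 0, 0, 0, 0, 0, 0, 0]'

```text
t: 32.38
tool_pos: [0.6329, 0.0199, 0.0092]
eef_rot: [[0.0, -1.0, 0.001], [-1.0, -0.0, -0.0], [0.0, -0.001, -1.0]]
wrist_force: [-5.8, 0.8, 7.2]
gripper_width: 0.033
finger_force: 61.1
```

Call:
step_arm --grip '[0.65, 0.65, 0.65, 0.65, 0.65, 0.65, 0.65, 0.65, 0.65, 0.65, 1, 1]' --pt "0 0 0" --pt "0 0 0" --pt "0 0 0" --pt "0 0 0" --pt "0 0 0" --pt "0 0 -0.1" --pt "0 0 -0.3" --pt "0 0 -0.35" --pt "0 0 -0.35" --pt "0 0 0" --pt "0 0 0" --pt "0 0 0" --turn '[0, 0, 0, 0, 0, 0, 0, 0, 0, 0, 0, 0]'

```text
t: 33.88
tool_pos: [0.6321, 0.0199, 0.1162]
eef_rot: [[-0.0, -1.0, -0.002], [-1.0, 0.0, -0.0], [0.0, 0.002, -1.0]]
wrist_force: [-0.4, -0.4, -0.2]
gripper_width: 0.0853
finger_force: 0.0
```

```bash
python3 go.py 0.4245 -0.149 0.08
```

```text
t 33.88 pos [0.6321 0.0199 0.1162] a -90.0 w 0.0853 turn 0.0 shift [1.689 2.076 0.362] F [-0.4 -0.4 -0.2]
```

Call:
step_arm --grip '[1, 1, 1, 1, 1, 1, 1, 1, 1, 1, 1]' --pt "0.281 0.346 0" --pt "0.281 0.346 0" --pt "0.281 0.346 0" --pt "0.281 0.346 0" --pt "0.281 0.346 0" --pt "0.281 0.346 0" --pt "0 0 0.2" --pt "0 0 0.16" --pt "0 0 0" --pt "0 0 0" --pt "0 0 0" --turn '[0, 0, 0, 0, 0, 0, 0, 0, 0, 0, 0]'

```text
t: 35.25
tool_pos: [0.4256, -0.1485, 0.082]
eef_rot: [[0.0, -1.0, 0.001], [-1.0, -0.0, -0.0], [0.0, -0.001, -1.0]]
wrist_force: [-0.3, -0.2, 0.5]
gripper_width: 0.0855
finger_force: 0.0
```

```bash
python3 go.py 0.4245 -0.149 0.005
python3 - <<'E'
from h import *
from plant import manip
for n in('scene','top'):
    c=manip.capture(n);print(n)
    for o in tops(c,.029,.045): print(*[np.round(x,4) for x in o])
E
```

```text
t 35.25 pos [ 0.4256 -0.1485  0.082 ] a -90.0 w 0.0855 turn 0.0 shift [0.005 0.011 0.77 ] F [-0.3 -0.2  0.5]
scene
[0.4644 0.4027] 0.0211 9.6609 0.0383 [524.0204 319.0408]
[0.6351 0.0211] 0.0339 -2.2184 0.0382 [289.3725 293.7059]
[ 0.6344 -0.0457] 0.035 17.4604 0.0385 [259.0377 276.8491]
[ 0.6373 -0.2344] 0.0407 20.9423 0.0396 [176.5763 234.4576]
[ 0.6289 -0.2961] 0.0411 19.2732 0.0396 [154.2632 217.7368]
[ 0.4265 -0.1478] 0.039 1.9171 0.0354 [274.5098 179.7255]
top
[0.4206 0.3928] 0.0528 -0.1513 0.0359 [ 94.3233 288.8722]
[0.6333 0.0206] 0.0329 -7.9237 0.0381 [313.7857 156.9821]
[ 0.6332 -0.0468] 0.0332 29.3667 0.0381 [353.9123 156.2105]
[ 0.6273 -0.2955] 0.039 20.1647 0.0385 [504.0429 156.3143]
[ 0.6358 -0.2348] 0.0374 22.1206 0.0386 [467.303  151.9848]
```

All four pieces sit on the tray floors, with their tops reading close to the expected 40 mm (38–40 mm). Now the knob.

Call:
step_arm --grip '[1, 1, 1, 1, 1, 0, 0, 0, 0, 0, 0, 0]' --pt "0 0.01 0.25" --pt "0 0 0.25" --pt "0 0 0.2" --pt "0 0 0.065" --pt "0 0 0" --pt "0 0 0" --pt "0 0 0" --pt "0 0 0" --pt "0 0 0" --pt "0 0 0" --pt "0 0 0" --pt "0 0 0" --turn '[0, 0, 0, 0, 0, 0, 0, 0, 0, 0, 0, 0]'

```text
t: 36.85
tool_pos: [0.4246, -0.1487, 0.0057]
eef_rot: [[0.0, -1.0, 0.001], [-1.0, -0.0, -0.0], [0.0, -0.001, -1.0]]
wrist_force: [-0.3, 1.3, 6.1]
gripper_width: 0.0364
finger_force: 60.0
```

```bash
python3 go.py 0.619 0.275 0.105 -104
```

```text
t 36.85 pos [ 0.4246 -0.1487  0.0057] a -90.0 w 0.0364 turn 0.0389 shift [-4.582 -0.861 -0.993] F [-0.3  1.3  6.1]
```

Call:
step_arm --grip '[0, 0, 0, 0, 0, 0, 0, 0, 0, 0, 0, 0]' --pt "0 0 -0.2" --pt "0 0 -0.4" --pt "0 0 -0.4" --pt "0 0 0" --pt "0 0 0" --pt "-0.458 -0.086 0" --pt "-0.458 -0.086 0" --pt "-0.458 -0.086 0" --pt "-0.458 -0.086 0" --pt "-0.458 -0.086 0" --pt "-0.458 -0.086 0" --pt "-0.458 -0.086 0" --turn '[0, 0, 0, 0.0195, 0.0195, 0, 0, 0, 0, 0, 0, 0]'

```text
t: 38.35
tool_pos: [0.5603, 0.1492, 0.1039]
eef_rot: [[-0.243, -0.97, -0.001], [-0.97, 0.243, -0.0], [0.001, 0.001, -1.0]]
wrist_force: [0.4, 0.2, 0.8]
gripper_width: 0.0365
finger_force: 60.1
```

Call:
step_arm --grip '[0, 0, 0, 0, 0, 0]' --pt "-0.458 -0.086 0" --pt "-0.458 -0.086 0" --pt "-0.458 -0.086 0" --pt "0 0 0" --pt "0 0 0" --pt "0 0 0" --turn '[0, 0, 0, 0, 0, 0]'

```text
t: 39.1
tool_pos: [0.6184, 0.2739, 0.105]
eef_rot: [[-0.243, -0.97, -0.0], [-0.97, 0.243, -0.0], [0.0, 0.0, -1.0]]
wrist_force: [0.5, -0.5, 0.5]
gripper_width: 0.0366
finger_force: 60.2
```

```bash
python3 go.py 0.619 0.275 0.024
python3 - <<'E'
from plant import manip
import cv2
cv2.imwrite('pics/s8.png',cv2.resize(manip.capture('scene')['pixels'][200:410,300:580,::-1],(640,480)))
E
```

```text
t 39.1 pos [0.6184 0.2739 0.105 ] a -104.1 w 0.0366 turn 0.0 shift [-0.012 -0.003  0.81 ] F [ 0.5 -0.5  0.5]
```

View pics/s8.png

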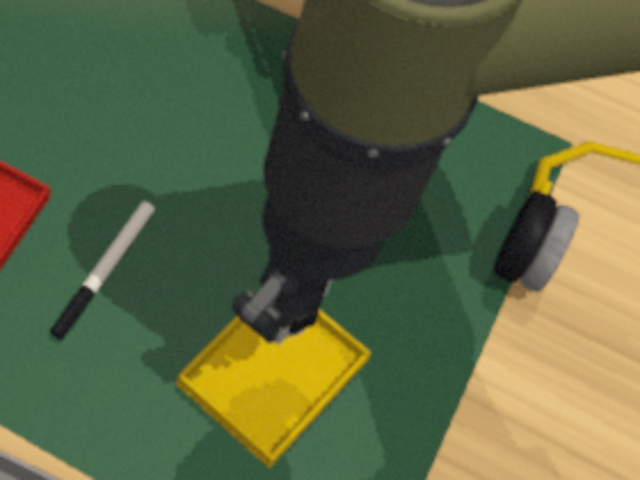

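The knob is held (about 290,325 in the crop) over the yellow tray, and the way down is clear.

Call:
step_arm --grip '[0, 0, 0, 0, 0, 0, 0]' --pt "0 0 0.25" --pt "0 0 0.25" --pt "0 0 0.2" --pt "0 0 0.13" --pt "0 0 0" --pt "0 0 0" --pt "0 0 0" --turn '[0, 0, 0, 0, 0, 0, 0]'

```text
t: 40.02
tool_pos: [0.6191, 0.2752, 0.0231]
eef_rot: [[-0.242, -0.97, 0.002], [-0.97, 0.242, 0.001], [-0.001, -0.001, -1.0]]
wrist_force: [0.1, -0.5, -1.1]
gripper_width: 0.0362
finger_force: 60.2
```

```bash
python3 go.py 0.619 0.275 0.0097
```

```text
t 40.02 pos [0.6191 0.2752 0.0231] a -104.0 w 0.0362 turn 0.0 shift [0.002 0.001 0.134] F [ 0.1 -0.5 -1.1]
```

Call:
step_arm --grip '[0, 0, 0, 0, 0, 0, 0, 0, 0]' --pt "0 0 0.06" --pt "0 0 0.035" --pt "0 0 0.01" --pt "0 0 0.01" --pt "0 0 0.01" --pt "0 0 0.01" --pt "0 0 0" --pt "0 0 0" --pt "0 0 0" --turn '[0, 0, 0, 0, 0, 0, 0, 0, 0]'

```text
t: 41.15
tool_pos: [0.6188, 0.2749, 0.0098]
eef_rot: [[-0.242, -0.97, 0.001], [-0.97, 0.242, 0.0], [-0.0, -0.001, -1.0]]
wrist_force: [-3.1, -1.1, 5.3]
gripper_width: 0.0367
finger_force: 60.6
```

Call:
step_arm --grip '[0.65, 0.65, 0.65, 0.65, 0.65, 0.65, 0.65, 0.65, 0.65, 0.65, 0.65, 0.65]' --pt "0 0 0" --pt "0 0 0" --pt "0 0 0" --pt "0 0 0" --pt "0 0 0" --pt "0 0 -0.1" --pt "0 0 -0.3" --pt "0 0 -0.4" --pt "0 0.4 -0.2" --pt "0 0.5 0" --pt "0 0.5 0" --pt "0 0 0" --turn '[0, 0, 0, 0, 0, 0, 0, 0, 0, 0, 0, 0]'

```text
t: 42.65
tool_pos: [0.4809, 0.3098, 0.11]
eef_rot: [[-0.24, -0.971, 0.001], [-0.971, 0.24, 0.002], [-0.002, -0.001, -1.0]]
wrist_force: [0.7, 0.5, 1.2]
gripper_width: 0.0556
finger_force: 0.0
```

Run:
```python
from h import *
from plant import manip
for n in('scene','top'):
    c=manip.capture(n);print(n);cv2.imwrite(f'pics/end_{n}.png',c['pixels'][:,:,::-1])
    for o in tops(c,.029,.045): print(*[np.round(x,4) for x in o])
```

```text
scene
[0.6212 0.2719] 0.0393 11.5648 0.0393 [418.5942 354.8841]
[0.4646 0.4029] 0.0207 7.9132 0.0381 [523.7037 318.8889]
[0.6351 0.0211] 0.0337 -1.709 0.0382 [289.5    294.0185]
[ 0.6344 -0.0456] 0.0355 8.2274 0.0383 [258.9615 277.0192]
[ 0.6374 -0.2346] 0.0408 21.751 0.0396 [176.2931 234.3103]
[ 0.6286 -0.2964] 0.0411 24.2754 0.0392 [154.2727 217.5273]
top
[0.3886 0.3927] 0.0228 -2.1044 0.0341 [ 93.8491 307.4906]
[0.6187 0.2718] 0.0389 -4.9922 0.0386 [164.5294 169.0588]
[0.6331 0.0206] 0.0331 -2.68 0.0382 [313.6842 157.1579]
[ 0.6333 -0.0467] 0.033 -21.0302 0.0381 [353.8947 156.1228]
[ 0.6273 -0.2955] 0.039 21.6034 0.0386 [504.1594 156.1884]
[ 0.636  -0.2348] 0.0374 20.8453 0.0386 [467.209  152.1045]
```

View pics/end_top.png

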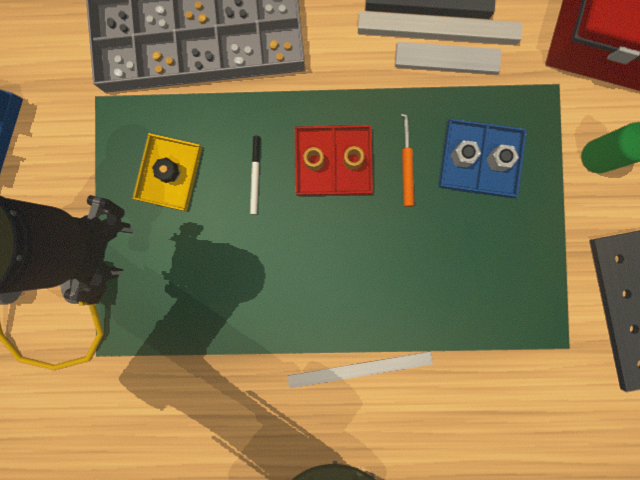

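View pics/end_scene.png

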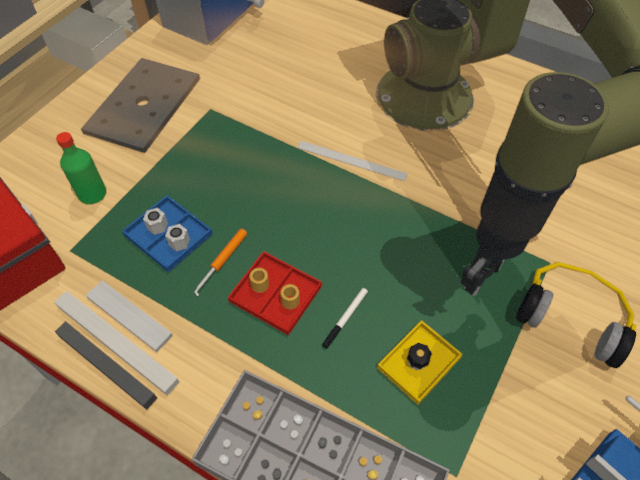

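Both pictures show all five pieces upright in their bays: blue (467,152) and (504,156), red (314,157) and (354,156), yellow (165,169). The pen and scraper are where they were, and the gripper is clear of everything.

```bash
python3 -c "
from plant import manip
print(manip.hand_in())"
```

```text
the job is handed in; nothing more can be done
None
```

The job is handed in at about 43 s of the 112 s allowed: both nuts are in the blue tray, both bushings in the red and the knob in the yellow, all upright on the tray floors, with the pen and scraper left where they were.

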